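# Tighten a busbar clamp with a flat driver

## Robot

A 7-joint arm with a two-finger parallel gripper is mounted at the origin on a cart in front of the work surface, level with it; the furniture and walls round the work are solid. World frame = base frame: x ahead of the robot, y to its left, z up, the work surface at z = 0. Lengths are in m, angles in rad, forces in N, time in s.
With the tool pointing down it reaches from about 0.4 to 0.85 m from the base axis. Payload 10.4 kg.
Tool frame: the origin (TCP) lies between the finger pads; the fingertips stand 11 mm ahead of it and the grasp point (between the pads) lies 8 mm behind it; x points along the fingers, y is the direction in which the jaws open and shut, and the axes are right-handed (so a half turn about x gives the same grasp; the last joint's range is limited). The gripper opens to 87 mm and grips with 3 to 60 N. Pads are 19 mm wide; open, the fingers measure 117 mm over their backs; the gripper's body (75 mm by 190 mm) begins 51 mm behind the grasp point.
Start: joints at [1.247, 0.332, -0.065, 1.46, 0.022, 1.35, -0.088], TCP at [0.185, -0.597, 0.234] pointing down, gripper open.
Joint ranges: [-2.6, 2.6], [-0.5, 2.12], [-1.47, 1.34], [0.16, 2.42], [-1.27, 4.41], [0.06, 2.06], [-2.6, 2.6]. Speed limits (rad/s): [2.22, 2.22, 2.79, 2.79, 3.14, 3.14, 3.14].

## Interface

Orientations are given as a unit quaternion [x, y, z, w].
In Python, from bench import r, cams, ticket gives the robot as it stands. The module is installed in compiled form; this text tells all that it offers.
- The arm moves only by the tool drive_tool, never from a script. Its argument "moves" is text: rows parted by semicolons, each of 5 numbers parted by spaces: the shift along the world's x, y, z in m, then the turn about the world's z in degrees, then the closure, from 0 (fully open) to 1 (shut). In form: x y z twist grip; .... A call has 1 to 20 rows; each row shifts and turns the commanded pose from where the row before left it; what a row does not reach is not made up. A row lasts 1/8 s, in which the tool goes at most 62.5 mm and 10.7 degrees, less where a joint would pass 70% of its speed; a pose out of reach is approached as far as the arm can. A call is refused whole if a number of a shift passes 0.0625 or a number of a turn 10.7, either way. A call with a gripper value outside its range is refused whole. The fingers move at their own pace and stop on an object; "newtons" is the grip in N (left out, the last holds). Time passes only in rows, so rows that do not move let the fingers close. It gives the time, the measured TCP pose, the force and the opening at its end, in the units of the state.
- r.read_state(): the state, without advancing time (a new reading comes with each control period).
- cams.camera(name): name is "scene" or "top"; returns a dict with "color" (420x560x3 uint8, red, green, blue), "fx", "fy", "cx", "cy" (pixels), "distortion" ([k1, k2, p1, p2, k3] as OpenCV has them; the pictures are not rectified), "extrinsics" (4x4, takes a point from camera to world coordinates). Camera axes: x right, y down, z forward; pixel columns grow to the right and rows downward; lengths in m; the calibration is good to about 2 mm. A picture is of the moment at which its call begins. There is no depth.
- ticket.close_job(): hands the job in, once; it reports no verdict.
The state is a dict: "time": time; "joint_positions": joint angles; "joint_vel": joint speeds; "joint_torque": joint torques, N m; "ee_pos": TCP position; "eef_rot": TCP orientation; "ft_force": force on the tool from outside, world axes, zero at the start; "torque": the same for the moment, N m; "width": finger opening in m.
Only numpy, scipy, OpenCV 4.12 (cv2) and the standard library are available. Lean on these libraries where they do the work, as an engineer would, in place of code of your own. Each camera call takes 0.05 s, during which the arm holds its last target.

## Task

Tighten the loose copper link in the terminal block: take the flat driver off its rest, stand it blade down in the clear guard over the clamp screw and let go. Then take hold of it afresh and turn the screw clockwise, the blade kept in the slot, until it comes up against its stop and the clamp holds the link. Finally stand the driver blade down in the white cup, leaving the link where it lies and the other things on the bench undisturbed.

Things in the scene. Friction and masses are not known exactly. Their poses are not given: they have to be found in the camera images.
- driver: Flat screwdriver, 183 mm long, 0.14 kg: grey handle with dark rings, 86 mm long, 24 mm between its two flats, 30 mm the other way; black sleeve of 16 mm diameter, tapered at the end; steel blade. Origin on the axis at mid-handle, 44 mm from the butt and 139 mm from the blade's end. x runs along the axis to the blade, the flats face +y and -y, the blade's width lies along z
- blade_tip (a point): Middle of the end of the driver's blade, axes as the driver's. The blade sticks 9 mm out of the sleeve, 14 mm wide and 3 mm thick
- tool_rest: Steel rest, fixed, base 196 x 56 mm, x along the driver to its blade; a saddle and 92 mm tall plate at the butt, a low saddle under the sleeve, a small stop before the blade. Origin mid-underside. The driver lies in it free to lift off, sloping 20 degrees down to the blade, flats upright, mid-handle at x = -45, z = 72 mm; 25 mm each way from there the handle is free all round
- terminal_block: Terminal block, fixed: dark board 80 x 150 mm (x, y) with a copper rest at y = +45 mm and at y = -45 mm a steel clamp (60 mm high) under a clear round guard. Origin mid-underside, z up. The guard's funnel mouth, 37 mm wide inside, is 118 mm above the bench and narrows to a straight 20 mm bore at 104 mm. The driver stands in it by itself, leaning up to 7 degrees
- slot (a point): Middle of the slot's floor in the brass clamp screw, on its upright axis inside the guard, 62 mm above the bench; x along the slot, z up; turns with the screw. The slot crosses the whole 18 mm head, 5 mm wide and 5 mm deep. A blade not in line rests on the head, 5 mm higher, and drops in when turned into line with light pressure
- clamp_screw (a joint): Clamp screw, rad: grows clockwise seen from above from 0 (open) to 2.6 (hard stop); starts between 0 and 0.5. It stays at its height and where it is left. Its steep thread lowers the pad 3 mm per rad: the pad meets the link at about 1.6, then a spring washer adds 12 N per rad; tight from 2.0 on. Turning takes 0.07 to 0.15 N m
- pressure_pad: Steel pad 24 x 30 x 5 mm under the clamp's bridge, which comes down on the link as the screw is turned; origin at the middle of its underside
- copper_link: Flat copper bar 24 x 160 x 6 mm with a dark spot near each end, lying loose along y of the terminal block, on the copper rest and in the clamp, underside 26 mm above the bench. Origin at the middle of its underside. 0.2 kg
- pot: Open white tapered cup with a red band, 108 mm high, 96 mm across at the rim (86 inside) and 66 mm at the foot (54 inside), floor 5 mm thick; loose, empty, 0.35 kg. Let go in it, the driver falls against the rim, leaning about 0.35 rad, so clear the fingers well. Origin at the middle of its underside, z up
- brush: Bystander: paint brush 147 mm long lying on the bench; origin at the middle of its underside
- wood_block: Bystander: wooden block 40 x 85 x 34 mm; origin at the middle of its underside
- scoop: Bystander: grey scoop 185 mm long; origin at the middle of its underside

How it is judged:
By the outcome, as a careful person would: the job done as asked, in the order asked, and still so for the second after the job is handed in, with the robot touching nothing.
It also fails if it takes over 69 s, if anything falls off the work surface, if the arm or the gripper's body presses on something with over 40 N, if the wrist force passes 120 N, or if a joint passes its speed limit or range.

## Working session

There is one attempt and no reset: what is moved stays moved. The work goes in short steps, Python scripts to look and compute and a tool call to move; the robot and the scene stay as the last step left them, time stands still between calls to the robot, and variables do not carry over. Pictures are saved under pics/ and viewed, and the job is handed in when it is done.

Besides the shell and the picture viewer there is one more tool, called after "Emit:" as name(argument=value, ...) on one line, values as JSON. drive_tool: Moves the arm, as the interface text tells. Its arguments: {"type":"object","properties":{"moves":{"type":"string"},"newtons":{"type":"number"}},"required":["moves"]}

```bash
mkdir -p pics; python3 - <<'E'
from bench import r,cams
import cv2,numpy as np
s=r.read_state()
for k,v in s.items(): print(k,np.round(v,4))
for n in("scene","top"):
    c=cams.camera(n); cv2.imwrite(f"pics/{n}0.png",c["color"][...,::-1])
    print(n,c["fx"],c["fy"],c["cx"],c["cy"],c["distortion"]);print(np.round(c["extrinsics"],4))
E
```

```text
time 0.0
joint_positions [ 1.2474  0.3329 -0.0647  1.461   0.0216  1.3499 -0.0885]
joint_vel [ 0.      0.0013  0.0005  0.0004 -0.0002  0.0006  0.0002]
joint_torque [ 1.00000e-04 -6.23265e+01  2.47000e-02 -3.89908e+01 -6.14000e-02
  3.98000e-02  1.00000e-04]
ee_pos [ 0.185  -0.5966  0.2327]
eef_rot [-0.699  -0.1064  0.6992 -0.1054]
ft_force [ 0.7035 -0.3993 -1.0804]
torque [-0.002  -0.0253  0.0018]
width 0.0868
scene 545.6406363803721 545.6406363803721 271.90048059467654 212.74826517076164 [0.04026366 0.         0.         0.         0.        ]
[[-0.8836 -0.2685  0.3836  0.0749]
 [-0.4682  0.5149 -0.7181  0.996 ]
 [-0.0047 -0.8142 -0.5806  0.8867]
 [ 0.      0.      0.      1.    ]]
top 381.513409070413 381.513409070413 275.27458458674926 205.9617610325041 [-0.0497297  0.         0.         0.         0.       ]
[[-2.0800e-02 -9.9890e-01  4.2000e-02  5.3290e-01]
 [-9.9980e-01  2.0800e-02 -1.0000e-04  5.5000e-03]
 [-8.0000e-04 -4.2000e-02 -9.9910e-01  1.2141e+00]
 [ 0.0000e+00  0.0000e+00  0.0000e+00  1.0000e+00]]
```

View pics/scene0.png

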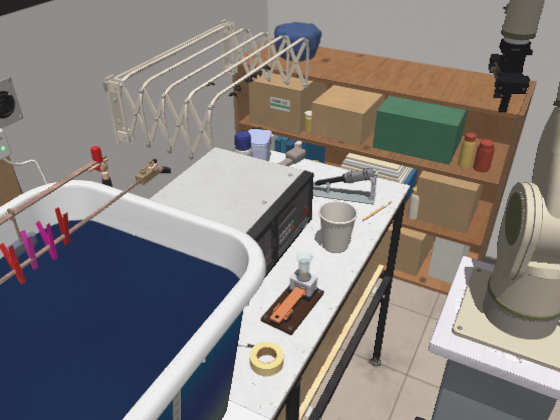

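View pics/top0.png

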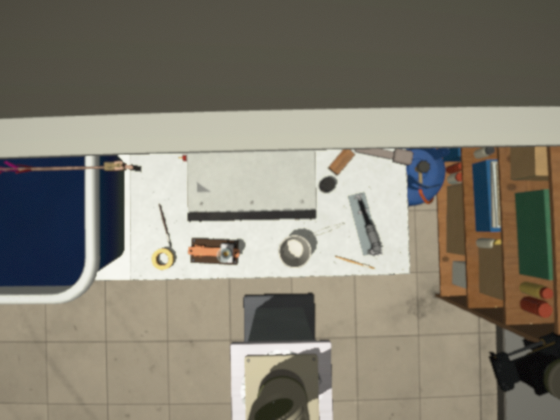

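```bash
cat > h.py <<'E'
import numpy as np,cv2
from bench import r,cams
def cam(n):
    c=cams.camera(n); c["K"]=np.array([[c["fx"],0,c["cx"]],[0,c["fy"],c["cy"]],[0,0,1.]]); c["d"]=np.array(c["distortion"]); return c
def ray(c,uv):
    p=cv2.undistortPoints(np.array([[uv]],float),c["K"],c["d"])[0,0]
    E=np.array(c["extrinsics"]); d=E[:3,:3]@np.r_[p,1]; return E[:3,3],d/np.linalg.norm(d)
def plane(c,uv,z):
    o,d=ray(c,uv); return o+d*(z-o[2])/d[2]
def tri(c1,u1,c2,u2):
    o1,d1=ray(c1,u1);o2,d2=ray(c2,u2)
    A=np.c_[d1,-d2]; t=np.linalg.lstsq(A,o2-o1,rcond=None)[0]
    a,b=o1+d1*t[0],o2+d2*t[1]; return (a+b)/2,np.linalg.norm(a-b)
def proj(c,P):
    E=np.linalg.inv(np.array(c["extrinsics"])); 
    return cv2.projectPoints(np.atleast_2d(P).astype(float),cv2.Rodrigues(E[:3,:3])[0],E[:3,3],c["K"],c["d"])[0][:,0]
def crop(c,x0,y0,x1,y1,k,fn):
    im=c["color"][y0:y1,x0:x1,::-1]; cv2.imwrite(fn,cv2.resize(im,None,fx=k,fy=k,interpolation=cv2.INTER_CUBIC))
E
python3 - <<'E'
from h import *
t=cam("top");s=cam("scene")
crop(t,130,140,420,290,2.7,"pics/t1.png")
crop(t,325,180,405,260,7,"pics/t2.png")
crop(t,180,220,320,280,5.5,"pics/t3.png")
crop(s,300,150,420,260,6,"pics/s2.png")
crop(s,240,230,360,340,5.4,"pics/s3.png")
E
```

```text
(no output)
```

View pics/t2.png

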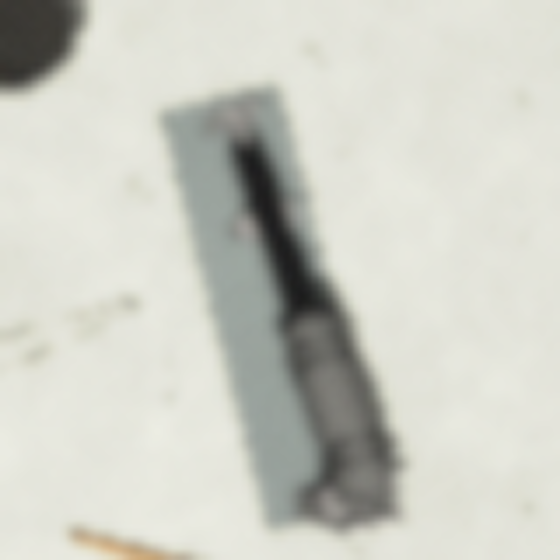

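View pics/t3.png

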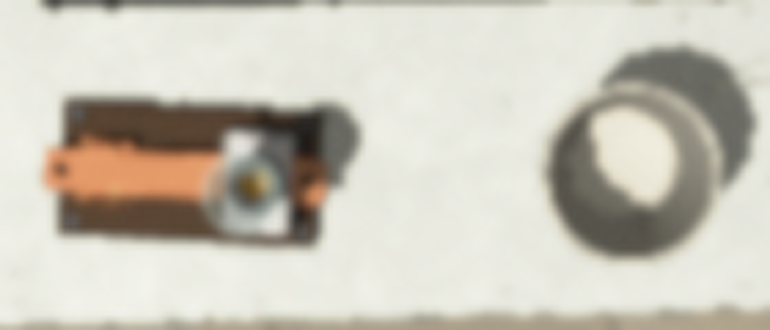

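View pics/s2.png

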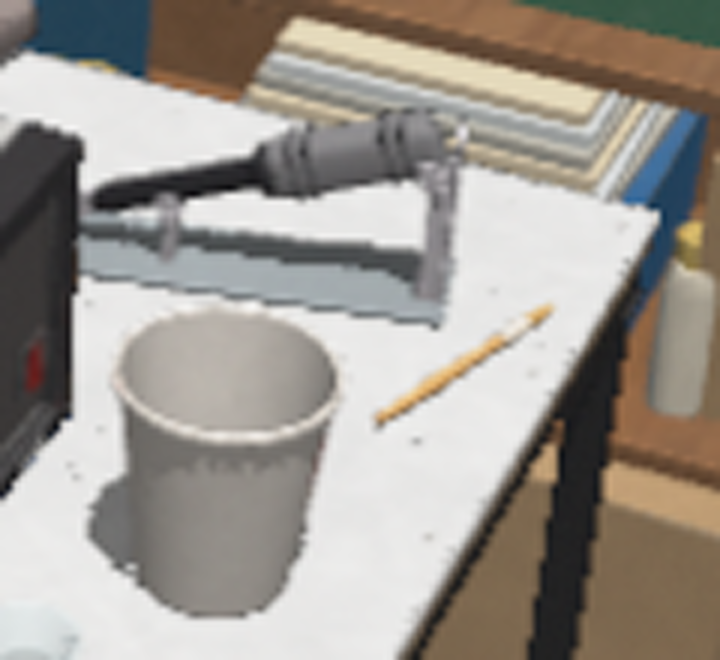

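View pics/s3.png

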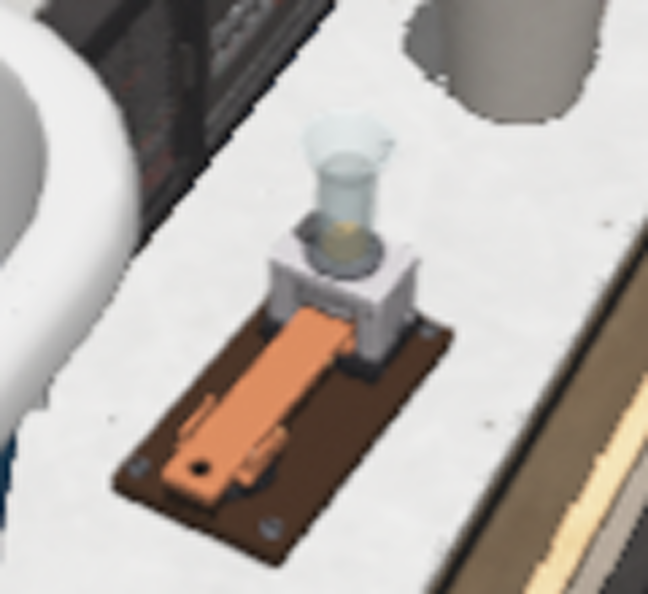

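View pics/t1.png

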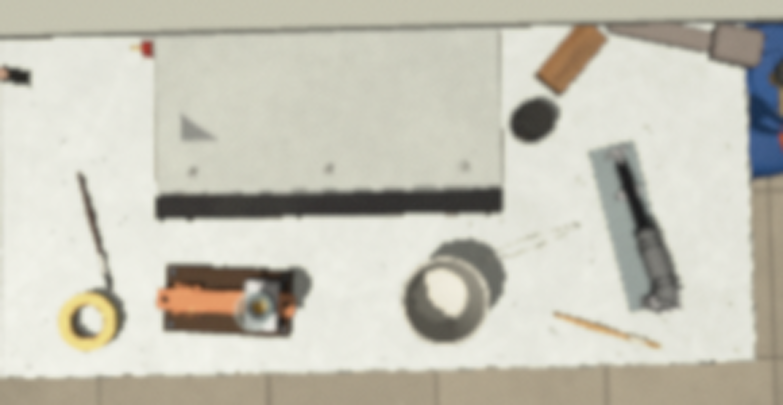

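```bash
python3 - <<'E'
from h import *
t=cam("top");s=cam("scene")
k=7
def T(x,y): return ((x+.5)/k-.5+325,(y+.5)/k-.5+180)
for n,p in dict(TL=(163,115),TR=(280,87),BL=(267,526)).items(): print(n,np.round(plane(t,T(*p),.004),4))
# driver features in both
S=lambda x,y:((x+.5)/6-.5+300,(y+.5)/6-.5+150)
print("blade end/sleeve tip",tri(t,T(240,146),s,S(95,195)))
print("sleeve/handle joint",tri(t,T(312,305),s,S(265,170)))
print("butt",tri(t,T(360,495),s,S(440,130)))
crop(t,190,230,250,270,12,"pics/t4.png")
# pot rim ellipse by mask? manual points
E
```

```text
TL [ 0.6106 -0.2263  0.004 ]
TR [ 0.6223 -0.2802  0.004 ]
BL [ 0.4234 -0.2684  0.004 ]
blade end/sleeve tip (array([ 0.59581157, -0.25357448,  0.03457608]), np.float64(0.003543029321689304))
sleeve/handle joint (array([ 0.52238817, -0.27950527,  0.0554869 ]), np.float64(0.001948295650051634))
butt (array([ 0.44238926, -0.2877404 ,  0.09551138]), np.float64(0.0027594492811572617))
```

View pics/t4.png

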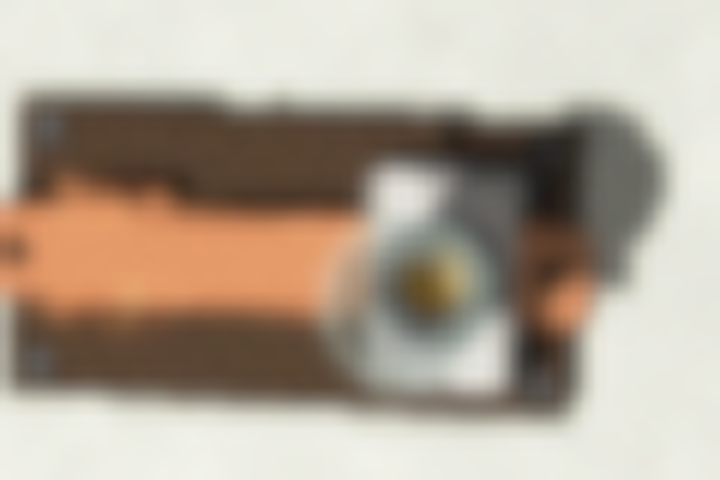

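```bash
python3 - <<'E'
from h import *
t=cam("top");s=cam("scene")
k=12
T=lambda x,y:((x+.5)/k-.5+190,(y+.5)/k-.5+230)
S=lambda x,y:((x+.5)/5.4-.5+240,(y+.5)/5.4-.5+230)
for n,p in dict(TL=(22,93),TR=(585,113),BL=(13,388),BR=(572,415)).items(): print(n,np.round(plane(t,T(*p),.01),4))
for n,p in dict(L=(113,487),B=(277,565),R=(453,332)).items(): print("sc",n,np.round(plane(s,S(*p),.0),4))
print("brass",tri(t,T(438,285),s,S(346,242)),plane(t,T(438,285),.066),plane(s,S(346,242),.066))
print("rim",tri(t,T(405,300),s,S(350,146)),plane(t,T(408,300),.118),plane(s,S(350,146),.118))
# pot
T3=lambda x,y:((x+.5)/5.5-.5+180,(y+.5)/5.5-.5+220)
S2=lambda x,y:((x+.5)/6-.5+300,(y+.5)/6-.5+150)
print("pot rim",plane(t,T3(634,168),.108), plane(s,S2(228,373),.108))
# rim mask circle check
for p in [(546,168),(722,168),(634,80),(634,258)]: print(np.round(plane(t,T3(*p),.108),4))
for x,y in [(190,238),(243,238)]: pass
im=t["color"].astype(int)
# machine front top edge
print("machine",[np.round(plane(t,(u,v),.15),3) for u,v in((188,210),(316,208))])
crop(s,265,245,345,305,9,"pics/s4.png")
E
```

```text
TL [0.49   0.2723 0.01  ]
TR [0.4819 0.124  0.01  ]
BL [0.4127 0.2757 0.01  ]
BR [0.403  0.1288 0.01  ]
sc L [0.4936 0.268  0.    ]
sc B [ 0.4163  0.2742 -0.    ]
sc R [ 0.4074  0.1211 -0.    ]
brass (array([0.44270566, 0.15650782, 0.06515098]), np.float64(0.001615234504297308)) [0.44203753 0.15606211 0.066     ] [0.44305268 0.15772547 0.066     ]
rim (array([0.44286748, 0.15734492, 0.11749784]), np.float64(0.0003905256800075036)) [0.44271724 0.15647714 0.118     ] [0.4428031  0.15797713 0.118     ]
pot rim [ 0.4504166  -0.04857136  0.108     ] [ 0.44798011 -0.0455951   0.108     ]
[ 0.4514 -0.0023  0.108 ]
[ 0.4494 -0.0948  0.108 ]
[ 0.4966 -0.0496  0.108 ]
[ 0.4033 -0.0475  0.108 ]
machine [array([0.571, 0.25 , 0.15 ]), array([ 0.57 , -0.108,  0.15 ])]
```

View pics/s4.png

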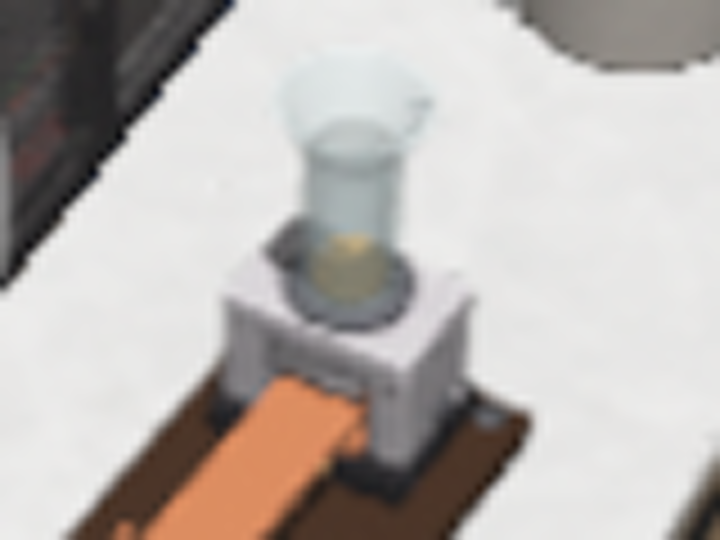

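```bash
python3 - <<'E'
from h import *
from scipy.spatial.transform import Rotation as R
t=cam("top")
q=r.read_state()
M=R.from_quat(q["eef_rot"]).as_matrix();print(np.round(M,3), "jaw yaw",np.degrees(np.arctan2(M[1,1],M[0,1])))
for z in(0,.1,.3): print(z,[np.round(plane(t,p,z)[:2],3) for p in((435,290),(550,345),(410,270),(410,150))])
E
```

```text
[[ 0.     0.296 -0.955]
 [ 0.    -0.955 -0.296]
 [-1.    -0.    -0.   ]] jaw yaw -72.76647967903484
0 [array([ 0.305, -0.499]), array([ 0.114, -0.877]), array([ 0.371, -0.42 ]), array([ 0.756, -0.433])]
0.1 [array([ 0.324, -0.457]), array([ 0.148, -0.804]), array([ 0.384, -0.385]), array([ 0.737, -0.397])]
0.3 [array([ 0.361, -0.374]), array([ 0.217, -0.659]), array([ 0.411, -0.315]), array([ 0.701, -0.325])]
```

```bash
python3 - <<'E'
from h import *
t=cam("top");s=cam("scene")
print("green",tri(t,(519,192),s,(377,132)),tri(t,(519,307),s,(458,157)))
crop(t,400,130,560,360,2.6,"pics/t5.png");crop(s,220,30,560,300,2.2,"pics/s5.png")
E
```

```text
green (array([ 0.61033339, -0.84278332, -0.07568195]), np.float64(0.01647718621661165)) (array([ 0.25913973, -0.78997197, -0.05397907]), np.float64(0.06530457335778407))
```

View pics/t5.png

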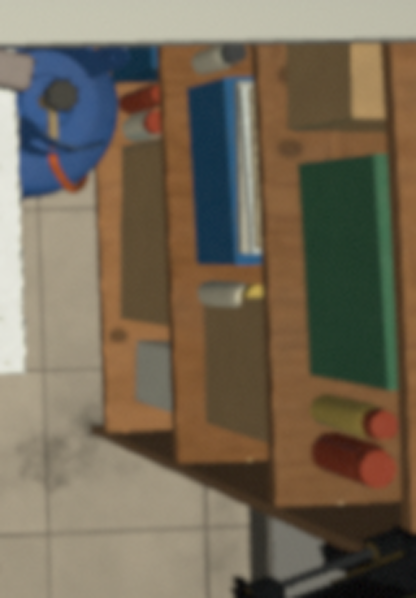

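View pics/s5.png

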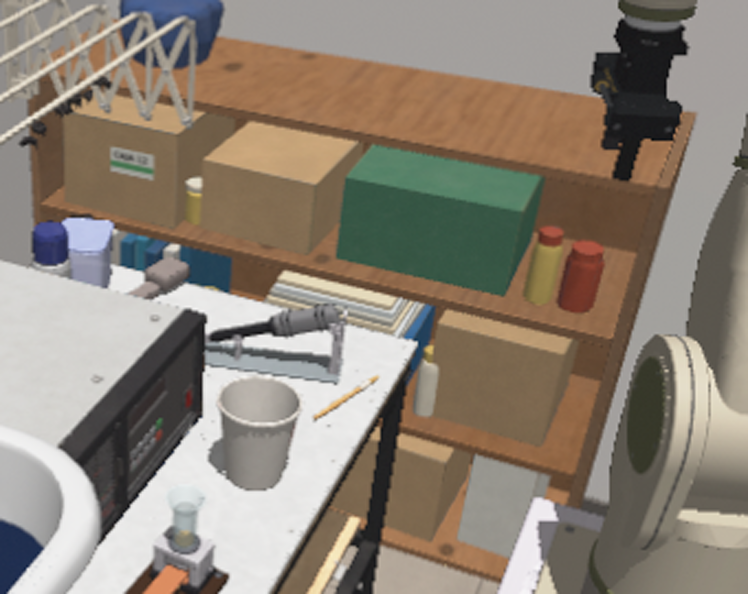

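Emit:
drive_tool(moves="0.017 0.0394 0 0 0; 0.017 0.0394 0 0 0; 0.017 0.0394 0 0 0; 0.017 0.0394 0 -2 0; 0.017 0.0394 0 -2.7 0; 0.039 0.0226 -0.006 0 0; 0.039 0.0226 -0.006 0 0; 0.039 0.0226 -0.006 0 0; 0.039 0.0226 -0.006 0 0; 0.0395 0.0226 -0.006 0 0; 0 0 0 0 0; 0 0 0 0 0", newtons=5)

```text
time: 2.05
ee_pos: [0.4653, -0.2874, 0.2035]
eef_rot: [-0.703, -0.077, 0.703, -0.077]
ft_force: [0.6, -0.2, -0.2]
width: 0.0868
```

Emit:
drive_tool(moves="0 0 -0.04 0 0; 0 0 -0.04 0 0; 0 0 -0.03 0 0; 0 0 -0.0245 0 0; 0 0 0 0 0; 0 0 0 0 0")

```text
time: 2.8
ee_pos: [0.4658, -0.2879, 0.0703]
eef_rot: [0.703, 0.076, -0.703, 0.077]
ft_force: [-0.2, -0.4, 0.3]
width: 0.087
```

```bash
python3 - <<'E'
from h import *
t=cam("top");s=cam("scene")
print(r.read_state()["ft_force"],r.read_state()["ee_pos"])
a=t["color"][180:270,320:410,::-1];b=s["color"][140:230,310:400,::-1]
cv2.imwrite("pics/c1.png",cv2.resize(np.hstack([a,b]),None,fx=4.4,fy=4.4,interpolation=cv2.INTER_CUBIC))
E
```

```text
[ 0.05042193  0.47529624 -0.66492238] [ 0.46622235 -0.28772555  0.07052658]
```

View pics/c1.png

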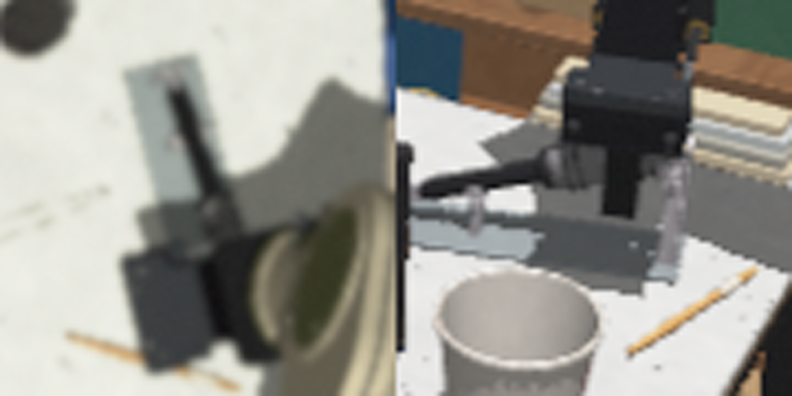

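Emit:
drive_tool(moves="0 0 0 0 1; 0 0 0 0 1; 0 0 0 0 1; 0 0 0 0 1; 0 0 0 0 1; 0 0 0 0 1; 0 0 0 0 1", newtons=6)

```text
time: 3.78
ee_pos: [0.4657, -0.287, 0.0691]
eef_rot: [0.703, 0.077, -0.703, 0.077]
ft_force: [-0.6, 0.8, 0.4]
width: 0.025
```

Emit:
drive_tool(moves="0 0 0.01 0 1; 0 0 0.015 0 1; 0 0 0.02 0 1; 0 0 0.03 0 1; 0 0 0.03 0 1; 0 0 0.03 0 1; 0 0 0 0 1; 0 0 0 0 1")

```text
time: 4.78
ee_pos: [0.4654, -0.2868, 0.2039]
eef_rot: [-0.703, -0.077, 0.703, -0.077]
ft_force: [-1.0, -0.4, -1.7]
width: 0.0241
```

```bash
python3 - <<'E'
from h import *
s=cam("scene")
print(r.read_state()["ft_force"],r.read_state()["ee_pos"])
crop(s,280,60,440,230,3.4,"pics/c2.png")
E
```

```text
[-0.16242911  0.36819936 -2.0533968 ] [ 0.46517949 -0.28672279  0.20332291]
```

View pics/c2.png

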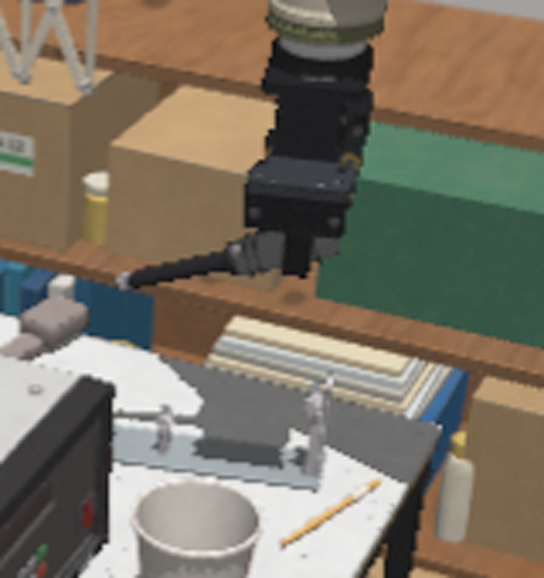

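Emit:
drive_tool(moves="-0.016 0.024 -0.01 0 1; -0.016 0.024 -0.01 0 1; -0.016 0.024 -0.01 0 1; -0.017 0.025 -0.008 0 1; 0 0 0 0 1; 0 0 0 0 1; 0 0 0 0 1", newtons=3)

```text
time: 5.7
ee_pos: [0.401, -0.1905, 0.1661]
eef_rot: [0.703, 0.077, -0.703, 0.077]
ft_force: [0.7, -0.2, -1.9]
width: 0.024
```

```bash
python3 - <<'E'
from h import *
s=cam("scene");t=cam("top")
print(r.read_state()["ft_force"],r.read_state()["ee_pos"])
print([np.round(plane(t,p,.005),3) for p in ((335,255),(375,269))])
crop(s,280,60,440,230,3.4,"pics/c3.png")
E
```

```text
[-0.30305804  0.42609943 -1.08880494] [ 0.4009334  -0.19035238  0.16603132]
[array([ 0.425, -0.18 ,  0.005]), array([ 0.377, -0.306,  0.005])]
```

View pics/c3.png

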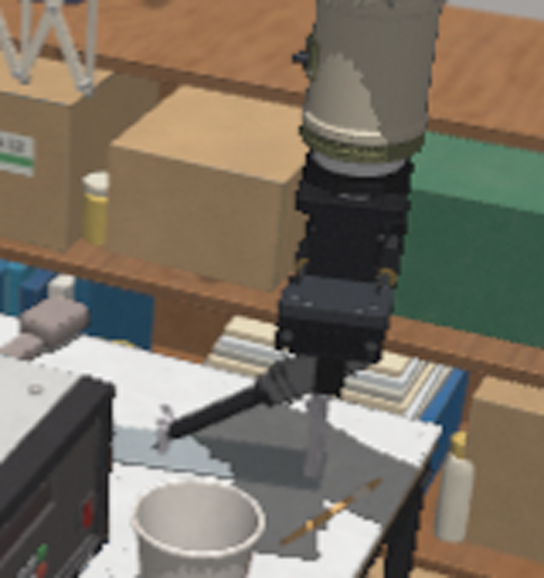

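Emit:
drive_tool(moves="0 0 0 0 1; 0 0 0 0 1; 0 0 0 0 1; 0 0 0 0 1")

```text
time: 6.3
ee_pos: [0.4007, -0.19, 0.1661]
eef_rot: [0.703, 0.077, -0.703, 0.077]
ft_force: [0.1, -0.4, -2.0]
width: 0.0237
```

```bash
python3 - <<'E'
from h import *
s=cam("scene");t=cam("top")
p=np.array(r.read_state()["ee_pos"])+[0,0,.008];print(p)
crop(s,280,60,440,230,3.4,"pics/c4.png")
h=np.radians(12.5)
for a in range(20,91,10):
    a=np.radians(a);P=p+.153*np.array([np.cos(a)*np.cos(h),np.cos(a)*np.sin(h),-np.sin(a)])
    print(np.degrees(a),(proj(s,P)[0]-[280,60])*3.4)
E
```

```text
[ 0.40068492 -0.1899607   0.17408024]
20.0 [141.57354531 395.4430139 ]
29.999999999999996 [154.15504093 423.52952357]
40.0 [171.71839356 449.44786566]
50.0 [193.7285257  472.58531607]
59.99999999999999 [219.58036511 492.40537667]
70.0 [248.60937374 508.44721502]
80.0 [280.09876367 520.32556594]
90.0 [313.28434877 527.73212208]
```

View pics/c4.png

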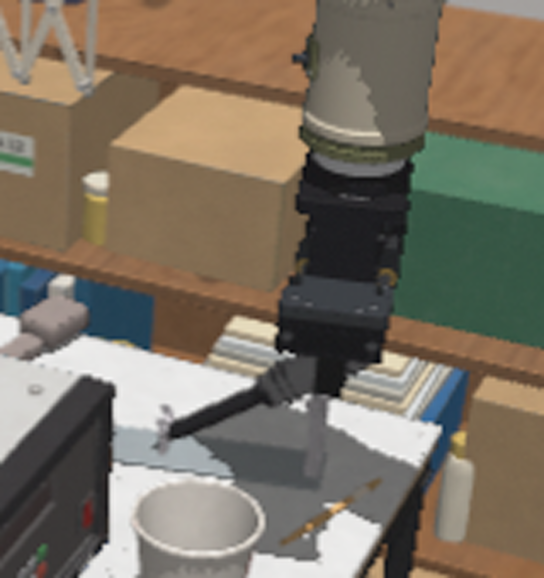

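Emit:
drive_tool(moves="0 0 0.05 0 1; 0 0 -0.05 0 1; 0 0 0.05 0 1; 0 0 -0.05 0 1; 0 0 0.05 0 1; 0 0 -0.04 0 1; 0 0 0 0 1; 0 0 0 0 1")

```text
time: 7.4
ee_pos: [0.4008, -0.19, 0.1767]
eef_rot: [-0.703, -0.077, 0.703, -0.077]
ft_force: [-0.4, -0.8, -1.0]
width: 0.0242
```

```bash
cat > ang.py <<'E'
import sys
from h import *
s=cam("scene")
st=r.read_state()
p=np.array(st["ee_pos"])+[0,0,.008];print(st["time"],p,st["ft_force"])
o=proj(s,p)[0].astype(int)-[90,60]; k=4
crop(s,o[0],o[1],o[0]+150,o[1]+140,k,sys.argv[1])
h=np.radians(12.5)
for a in range(20,111,10):
    a=np.radians(a);P=p+.153*np.array([np.cos(a)*np.cos(h),np.cos(a)*np.sin(h),-np.sin(a)])
    print(round(np.degrees(a)),np.round((proj(s,P)[0]-o)*k),end=' ')
E
python3 ang.py pics/c5.png
```

```text
7.45 [ 0.40111149 -0.19006132  0.18502376] [-0.62067687  0.16334675 -1.57818491]
20 [135. 283.] 30 [150. 316.] 40 [170. 347.] 50 [196. 374.] 60 [227. 398.] 70 [261. 417.] 80 [298. 431.] 90 [338. 439.] 100 [378. 443.] 110 [418. 440.]
```

View pics/c5.png

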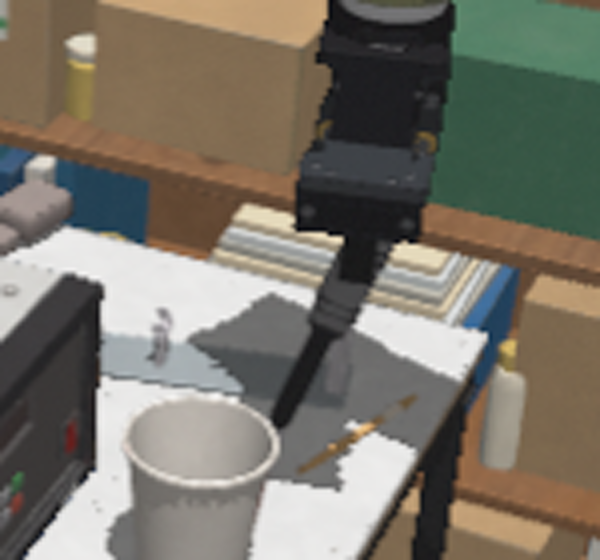

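Emit:
drive_tool(moves="0 0 0.06 0 1; 0.03 0.006 -0.06 0 1; 0 0 0.06 0 1; 0.03 0.006 -0.06 0 1; 0 0 0.06 0 1; -0.01 -0.002 -0.03 0 1; 0 0 0 0 1; 0 0 0 0 1")

```text
time: 8.45
ee_pos: [0.4467, -0.1808, 0.2156]
eef_rot: [0.703, 0.077, -0.703, 0.077]
ft_force: [0.6, 0.2, -0.8]
width: 0.024
```

```bash
python3 ang.py pics/c6.png
```

```text
8.5 [ 0.44689612 -0.18081119  0.22373435] [-0.74487348  0.11583137 -1.47275811]
20 [136. 286.] 30 [151. 320.] 40 [173. 352.] 50 [199. 379.] 60 [230. 403.] 70 [265. 422.] 80 [302. 436.] 90 [341. 445.] 100 [382. 448.] 110 [422. 445.]
```

View pics/c6.png

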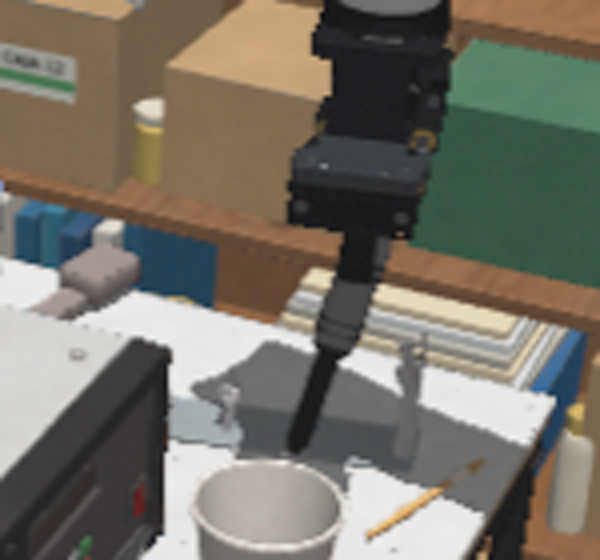

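Emit:
drive_tool(moves="0 0 -0.03 0 1; 0 0 -0.02 0 1; 0 0 -0.012 0 1; 0 0 -0.003 0 1; 0 0 0 0 1; 0.01 0.002 -0.001 0 1; 0.01 0.002 0 0 1; 0.01 0.002 0 0 1; 0.004 0.001 0 0 1; 0 0 0 0 1")

```text
time: 9.75
ee_pos: [0.4807, -0.1735, 0.1485]
eef_rot: [0.703, 0.078, -0.703, 0.077]
ft_force: [0.3, 0.1, 1.9]
width: 0.0239
```

```bash
python3 ang.py pics/c7.png
```

```text
9.8 [ 0.48045878 -0.17365761  0.15656351] [-0.20215765  1.17148141  0.42322169]
20 [144. 282.] 30 [159. 314.] 40 [180. 344.] 50 [206. 371.] 60 [236. 394.] 70 [270. 412.] 80 [306. 426.] 90 [344. 434.] 100 [382. 438.] 110 [421. 435.]
```

View pics/c7.png

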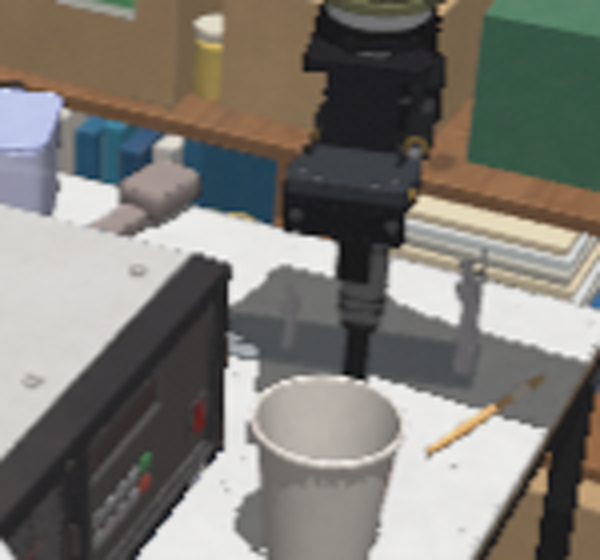

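Emit:
drive_tool(moves="0 0 0 0 1; 0 0 0.02 0 1; 0 0 0.04 0 1; 0 0 0.05 0 1; 0 0 0.035 0 1; 0 0.03 0 0 1; -0.004 0.04 0 0 1; -0.006 0.04 0 0 1; -0.006 0.04 0 0 1; -0.006 0.04 0 0 1; -0.006 0.04 0 0 1; -0.006 0.04 0 0 1; -0.004 0.04 0 0 1; 0 0.02 0 0 1; 0 0 0 0 1; 0 0 0 0 1", newtons=15)

```text
time: 11.8
ee_pos: [0.4424, 0.1549, 0.2934]
eef_rot: [-0.703, -0.076, 0.703, -0.077]
ft_force: [-0.0, -0.8, -0.9]
width: 0.024
```

```bash
cat > look.py <<'E'
import sys
from h import *
s=cam("scene");t=cam("top")
st=r.read_state();print(st["time"],np.round(st["ee_pos"],4),np.round(st["joint_positions"],3),np.round(st["ft_force"],1))
a=s["color"][180:330,230:370,::-1]; b=t["color"][190:290,170:270,::-1]
a=cv2.resize(a,None,fx=4,fy=4,interpolation=cv2.INTER_CUBIC);cv2.imwrite(sys.argv[1],a)
p=np.array(st["ee_pos"])
print("proj grasp,tip",np.round((proj(s,[p+[0,0,.008],p+[0,0,.008-.1566]])-[230,180])*4))
E
python3 look.py pics/d1.png
```

```text
11.9 [0.4426 0.1549 0.2935] [ 0.419 -0.003 -0.836  1.721 -0.002  1.423 -1.771] [-0.8  0.  -1. ]
proj grasp,tip [[312.  20.]
 [302. 265.]]
```

View pics/d1.png

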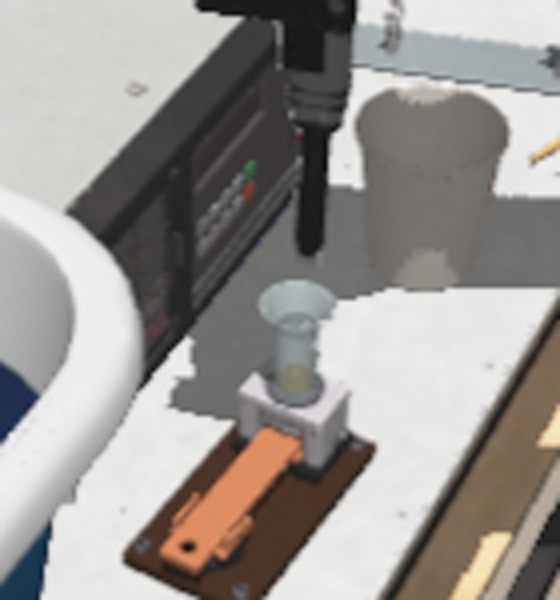

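Emit:
drive_tool(moves="0 0 0 10.7 1; 0 0 0 10.7 1; 0 0 0 10.7 1; 0 0 0 10.7 1; 0 0 0 10.7 1; 0 0 0 0 1; 0 0 0 0 1")

```text
time: 12.78
ee_pos: [0.4425, 0.1558, 0.2937]
eef_rot: [0.594, 0.384, -0.594, 0.384]
ft_force: [-0.0, 0.7, -0.7]
width: 0.0237
```

```bash
python3 look.py pics/d2.png; python3 - <<'E'
from h import *
s=cam("scene")
p=np.array(r.read_state()["ee_pos"])
for d in (-.012,-.006,0,.006):
    print(d,np.round((proj(s,p+[d*.41,d*.91,.008-.1566])-[230,180])*4))
E
```

```text
12.875 [0.4424 0.1559 0.2937] [ 0.417 -0.003 -0.836  1.721 -0.002  1.423 -0.84 ] [-0.4  0.7 -1.4]
proj grasp,tip [[311.  20.]
 [301. 266.]]
-0.012 [[318. 257.]]
-0.006 [[310. 262.]]
0 [[301. 266.]]
0.006 [[293. 270.]]
```

View pics/d2.png

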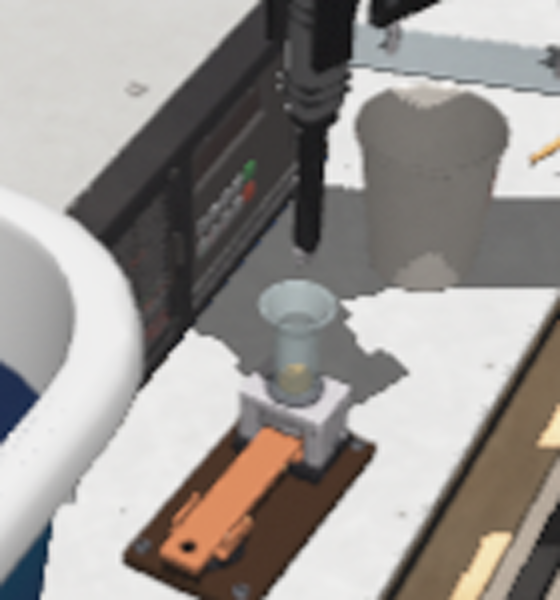

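Emit:
drive_tool(moves="0.0005 0.001 -0.015 0 1; 0 0 -0.015 0 1; 0 0 -0.01 0 1; 0 0 -0.01 0 1; 0 0 0 0 1", newtons=6)

```text
time: 13.55
ee_pos: [0.4425, 0.1571, 0.2429]
eef_rot: [-0.593, -0.386, 0.593, -0.385]
ft_force: [-0.4, 1.0, -1.3]
width: 0.0242
```

```bash
python3 look.py pics/d3.png
```

```text
13.65 [0.4429 0.1571 0.2438] [ 0.406  0.031 -0.845  1.8    0.024  1.321 -0.863] [ 0.5  0.2 -1.8]
proj grasp,tip [[306. 104.]
 [297. 337.]]
```

View pics/d3.png

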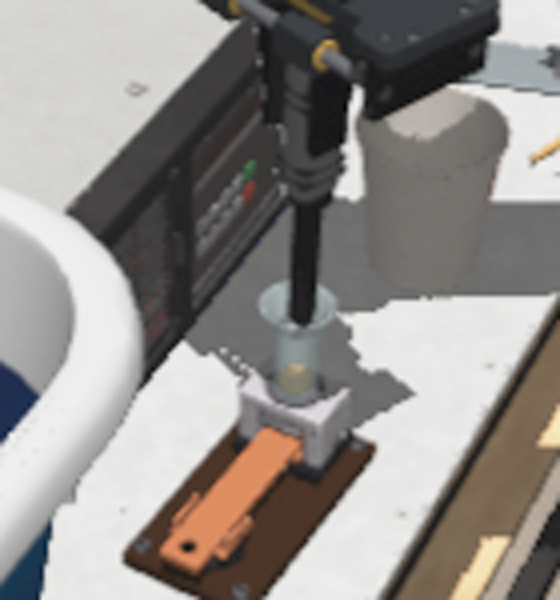

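Emit:
drive_tool(moves="0 0 -0.007 0 1; 0 0 -0.007 0 1; 0 0 -0.006 0 1; 0 0 0 0 1")

```text
time: 14.15
ee_pos: [0.4426, 0.1571, 0.2231]
eef_rot: [-0.593, -0.385, 0.593, -0.385]
ft_force: [-0.2, 1.2, -0.7]
width: 0.0235
```

```bash
python3 look.py pics/d4.png
```

```text
14.25 [0.4428 0.1571 0.2237] [ 0.401  0.048 -0.848  1.831  0.038  1.279 -0.876] [-0.8  0.4 -1.4]
proj grasp,tip [[305. 136.]
 [296. 365.]]
```

View pics/d4.png

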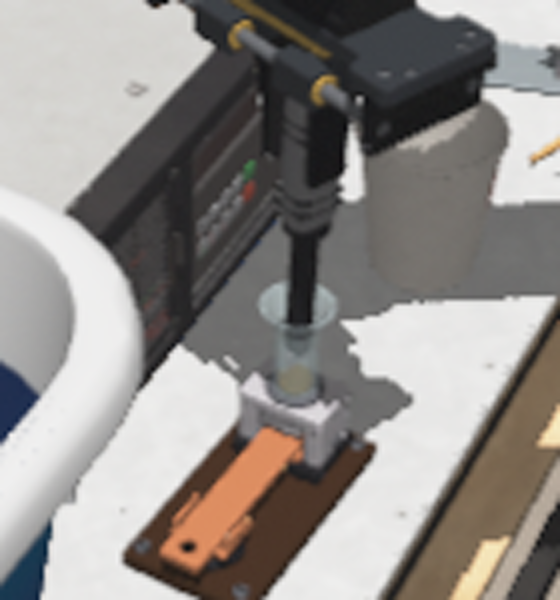

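Emit:
drive_tool(moves="0 0 -0.004 0 1; 0 0 -0.003 0 1; 0 0 -0.002 0 1; 0 0 -0.002 0 1; 0 0 0 0 1")

```text
time: 14.88
ee_pos: [0.4434, 0.1577, 0.2136]
eef_rot: [0.593, 0.385, -0.592, 0.385]
ft_force: [-1.5, 0.6, 6.7]
width: 0.024
```

Emit:
drive_tool(moves="0 0 0 0 0; 0 0 0 0 0; 0 0 0 0 0; 0 0 0 0 0; 0 0 0 0 0; 0 0 0 0 0")

```text
time: 15.62
ee_pos: [0.4429, 0.1571, 0.2127]
eef_rot: [-0.593, -0.385, 0.593, -0.385]
ft_force: [0.5, -0.9, -0.1]
width: 0.0762
```

```bash
python3 look.py pics/d5.png
```

```text
15.725 [0.4429 0.1572 0.2127] [ 0.398  0.059 -0.85   1.846  0.047  1.257 -0.883] [-0.4 -0.3  0.9]
proj grasp,tip [[304. 153.]
 [295. 380.]]
```

View pics/d5.png

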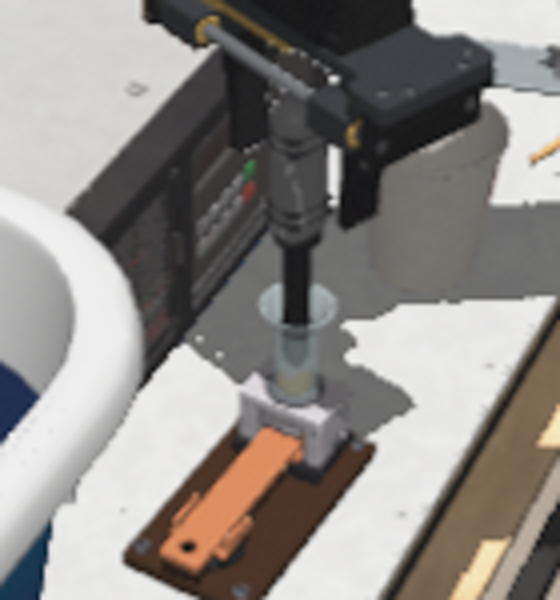

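Emit:
drive_tool(moves="0 0 0 10.7 0; 0 0 0 10.7 0; 0 0 0 10.7 0; 0 0 0 10.7 0; 0 0 0 10.7 0; 0 0 0 10.7 0; 0 0 0 10.7 0; 0 0 0 10.7 0; 0 0 0 10.7 0; 0 0 0 10.7 0; 0 0 0 10.7 0; 0 0 0 10.7 0; 0 0 0 10.7 0; 0 0 0 10.7 0; 0 0 0 10.7 0; 0 0 0 10.7 0; 0 0 0 8.8 0; 0 0 0 0 0; 0 0 0 0 0")

```text
time: 18.1
ee_pos: [0.4429, 0.1572, 0.2127]
eef_rot: [-0.384, 0.594, 0.384, 0.594]
ft_force: [0.1, -0.2, 0.1]
width: 0.0871
```

```bash
python3 look.py pics/d6.png
```

```text
18.2 [0.4429 0.1572 0.2127] [ 0.538  0.077 -0.998  1.841  0.068  1.259  2.242] [ 0.5 -0.1 -0.7]
proj grasp,tip [[304. 153.]
 [295. 380.]]
```

View pics/d6.png

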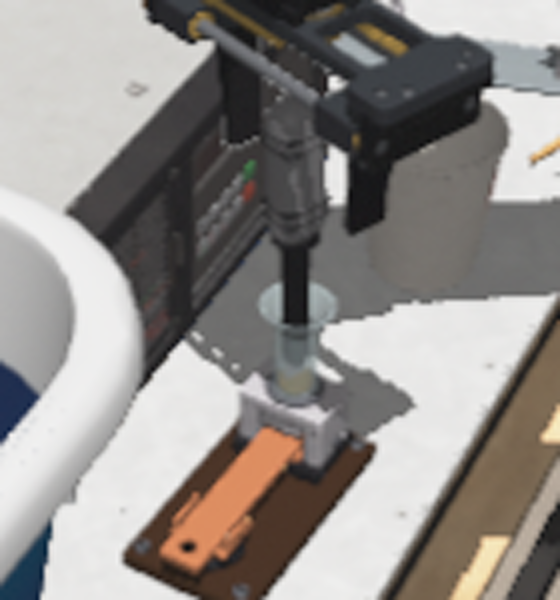

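Emit:
drive_tool(moves="0 0 0 0 1; 0 0 0 0 1; 0 0 0 0 1; 0 0 0 0 1; 0 0 0 0 1; 0 0 0 0 1; 0 0 0 0 1; 0 0 0 0 1", newtons=20)

```text
time: 19.2
ee_pos: [0.4429, 0.1571, 0.2127]
eef_rot: [-0.385, 0.593, 0.385, 0.593]
ft_force: [0.3, 0.0, 0.5]
width: 0.024
```

Emit:
drive_tool(moves="0 0 -0.001 0 1; 0 0 -0.001 0 1; 0 0 0 0 1")

```text
time: 19.58
ee_pos: [0.4434, 0.1578, 0.2121]
eef_rot: [-0.385, 0.592, 0.385, 0.593]
ft_force: [-4.1, -0.4, 14.1]
width: 0.024
```

Emit:
drive_tool(moves="0 0 0.0008 0 1; 0 0 0 -7 1; 0 0 0 -7 1; 0 0 0 -7 1; 0 0 0 0 1")

```text
time: 20.2
ee_pos: [0.4436, 0.1575, 0.2124]
eef_rot: [-0.27, 0.653, 0.27, 0.654]
ft_force: [-0.2, -0.4, 6.0]
width: 0.0238
```

Emit:
drive_tool(moves="0 0 0 -7 1; 0 0 0 -7 1; 0 0 0 -7 1; 0 0 0 0 1")

```text
time: 20.7
ee_pos: [0.4436, 0.1574, 0.2123]
eef_rot: [-0.147, 0.691, 0.147, 0.692]
ft_force: [0.5, -0.4, 5.8]
width: 0.0242
```

Emit:
drive_tool(moves="0 0 0 -7 1; 0 0 0 -7 1; 0 0 0 -7 1; 0 0 0 0 1")

```text
time: 21.2
ee_pos: [0.4434, 0.157, 0.2119]
eef_rot: [-0.019, 0.706, 0.019, 0.707]
ft_force: [1.2, -1.7, 4.0]
width: 0.0237
```

Emit:
drive_tool(moves="0 0 -0.001 0 1; 0 0 -0.001 0 1; 0 0 0 0 1")

```text
time: 21.58
ee_pos: [0.4429, 0.1575, 0.2094]
eef_rot: [-0.019, 0.707, 0.019, 0.707]
ft_force: [1.1, 0.5, 1.6]
width: 0.0239
```

Emit:
drive_tool(moves="0 0 -0.001 0 1; 0 0 -0.001 0 1; 0 0 0 0 1")

```text
time: 21.95
ee_pos: [0.4429, 0.1575, 0.2076]
eef_rot: [-0.019, 0.707, 0.019, 0.707]
ft_force: [0.8, 2.3, 2.9]
width: 0.0236
```

Emit:
drive_tool(moves="0 0 -0.0005 0 1; 0 0 0 0 1; 0 0 0 -8 1; 0 0 0 -8 1; 0 0 0 -8 1; 0 0 0 -8 1; 0 0 0 -8 1; 0 0 0 0 1", newtons=45)

```text
time: 22.95
ee_pos: [0.4431, 0.157, 0.2075]
eef_rot: [0.225, 0.67, -0.225, 0.671]
ft_force: [-0.1, 0.2, 8.1]
width: 0.0238
```

```bash
cat > tq.py <<'E'
from h import *
from scipy.spatial.transform import Rotation as R
q=r.read_state();M=R.from_quat(q["eef_rot"]).as_matrix()
print(q["time"],np.round(q["ee_pos"],4),"F",np.round(q["ft_force"],1),"T",np.round(q["torque"],3),"jt7",round(q["joint_torque"][6],3),"q7",round(q["joint_positions"][6],3),"yaw",round(np.degrees(np.arctan2(M[1,1],M[0,1])),1),q["width"])
E
python3 tq.py
```

```text
22.95 [0.4431 0.157  0.2075] F [-0.1  0.2  8.1] T [ 0.069 -0.058  0.04 ] jt7 -1.266 q7 0.45 yaw 52.9 0.02379078301701335
```

Emit:
drive_tool(moves="0 0 0 -8 1; 0 0 0 -8 1; 0 0 0 -8 1; 0 0 0 -8 1; 0 0 0 -8 1; 0 0 0 0 1")

```text
time: 23.7
ee_pos: [0.4427, 0.1567, 0.2074]
eef_rot: [0.44, 0.553, -0.441, 0.553]
ft_force: [-1.7, -0.1, 10.5]
width: 0.0236
```

```bash
python3 tq.py; python3 look.py pics/e1.png
```

```text
23.7 [0.4427 0.1567 0.2074] F [-1.7 -0.1 10.5] T [-0.381  0.745  0.11 ] jt7 -1.27 q7 -0.245 yaw 12.9 0.023587735410401735
23.8 [0.4427 0.1567 0.2074] [ 0.413  0.066 -0.867  1.853  0.054  1.247 -0.243] [-1.7 -1.4  9.5]
proj grasp,tip [[304. 161.]
 [296. 386.]]
```

View pics/e1.png

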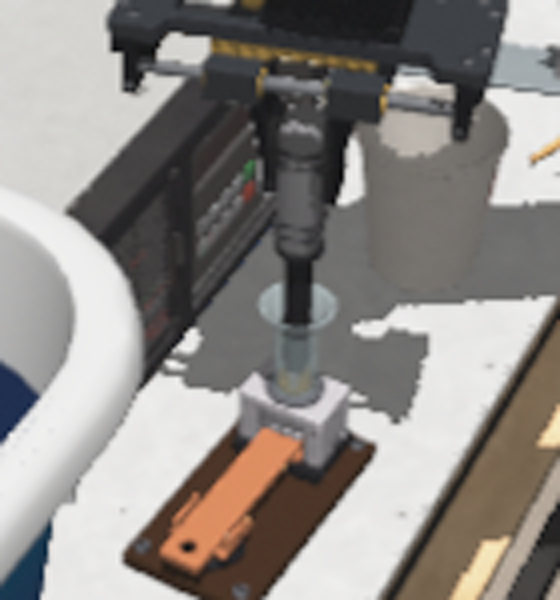

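Emit:
drive_tool(moves="0 0 0 -8 1; 0 0 0 -8 1; 0 0 0 -8 1; 0 0 0 0 1")

```text
time: 24.3
ee_pos: [0.4424, 0.1568, 0.2074]
eef_rot: [-0.545, -0.449, 0.547, -0.45]
ft_force: [-3.8, -1.4, 11.4]
width: 0.0238
```

```bash
python3 tq.py
```

```text
24.3 [0.4424 0.1568 0.2074] F [-3.8 -1.4 11.4] T [-0.376  1.305  0.07 ] jt7 -1.272 q7 -0.662 yaw -11.1 0.02382241179900421
```

Emit:
drive_tool(moves="0 0 0 -6 1; 0 0 0 -6 1; 0 0 0 0 1")

```text
time: 24.68
ee_pos: [0.4422, 0.1568, 0.2074]
eef_rot: [-0.589, -0.39, 0.59, -0.39]
ft_force: [-4.6, -1.3, 11.9]
width: 0.0237
```

```bash
python3 tq.py
```

```text
24.675 [0.4422 0.1568 0.2074] F [-4.6 -1.3 11.9] T [-0.326  1.543  0.031] jt7 -0.975 q7 -0.871 yaw -23.0 0.023710571095770353
```

Emit:
drive_tool(moves="-0.0006 0 0 -6 1; 0 0 0 -6 1; 0 0 0 0 1")

```text
time: 25.05
ee_pos: [0.4418, 0.1569, 0.2074]
eef_rot: [-0.627, -0.326, 0.628, -0.326]
ft_force: [-3.0, -0.1, 10.8]
width: 0.0238
```

```bash
python3 tq.py
```

```text
25.05 [0.4418 0.1569 0.2074] F [-3.  -0.1 10.8] T [-0.228  1.157  0.104] jt7 -0.98 q7 -1.079 yaw -35.0 0.02383563782458329
```

Emit:
drive_tool(moves="0 0 0 -5 1; 0 0 0 -5 1; 0 0 0 0 1")

```text
time: 25.42
ee_pos: [0.4417, 0.157, 0.2074]
eef_rot: [-0.653, -0.27, 0.654, -0.271]
ft_force: [-4.6, 0.5, 10.9]
width: 0.0242
```

```bash
python3 tq.py
```

```text
25.425 [0.4417 0.157  0.2074] F [-4.6  0.5 10.9] T [-0.049  1.33   0.132] jt7 -0.836 q7 -1.252 yaw -45.0 0.024177654768171332
```

Emit:
drive_tool(moves="-0.0003 0 0 -4 1; 0 0 0 -4 1; 0 0 0 0 1")

```text
time: 25.8
ee_pos: [0.4415, 0.157, 0.2074]
eef_rot: [-0.67, -0.224, 0.671, -0.224]
ft_force: [-2.5, 0.8, 9.9]
width: 0.0238
```

```bash
python3 tq.py
```

```text
25.8 [0.4415 0.157  0.2074] F [-2.5  0.8  9.9] T [0.027 1.101 0.114] jt7 -0.69 q7 -1.391 yaw -53.0 0.023842706340253067
```

Emit:
drive_tool(moves="0 0 0 -4 1; 0 0 0 -4 1; 0 0 0 0 1")

```text
time: 26.18
ee_pos: [0.4415, 0.1572, 0.2074]
eef_rot: [-0.684, -0.177, 0.685, -0.177]
ft_force: [-3.2, -0.1, 11.4]
width: 0.0235
```

```bash
python3 tq.py
```

```text
26.175 [0.4415 0.1572 0.2074] F [-3.2 -0.1 11.4] T [0.112 1.122 0.122] jt7 -0.695 q7 -1.53 yaw -61.0 0.02354641937400461
```

Emit:
drive_tool(moves="0 0 0 -4 1; 0 0 0 -4 1; 0 0 0 0 1")

```text
time: 26.55
ee_pos: [0.4415, 0.1573, 0.2074]
eef_rot: [-0.695, -0.129, 0.696, -0.129]
ft_force: [-3.5, 0.6, 10.0]
width: 0.0239
```

```bash
python3 tq.py
```

```text
26.55 [0.4415 0.1573 0.2074] F [-3.5  0.6 10. ] T [0.232 1.236 0.136] jt7 -0.699 q7 -1.67 yaw -69.0 0.02393944765978601
```

Emit:
drive_tool(moves="0 0 0 -4 1; 0 0 0 -4 1; 0 0 0 0 1")

```text
time: 26.92
ee_pos: [0.4414, 0.1574, 0.2074]
eef_rot: [-0.702, -0.08, 0.703, -0.08]
ft_force: [-2.8, 0.5, 10.8]
width: 0.0238
```

```bash
python3 tq.py; python3 look.py pics/e2.png; python3 - <<'E'
from h import *
s=cam("scene");crop(s,275,255,345,315,9,"pics/e3.png")
E
```

```text
26.925 [0.4414 0.1574 0.2074] F [-2.8  0.5 10.8] T [0.369 1.198 0.038] jt7 -0.702 q7 -1.809 yaw -77.0 0.02381785340344745
27.025 [0.4415 0.1574 0.2074] [ 0.351  0.057 -0.804  1.857  0.043  1.246 -1.808] [-3.9  0.6 10.2]
proj grasp,tip [[306. 163.]
 [297. 388.]]
```

View pics/e3.png

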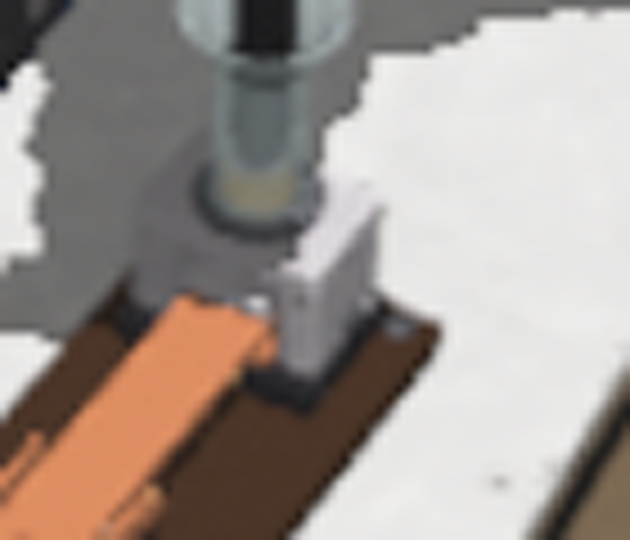

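Emit:
drive_tool(moves="0 0 0 -4 1; 0 0 0 -4 1; 0 0 0 0 1")

```text
time: 27.45
ee_pos: [0.4416, 0.1576, 0.2074]
eef_rot: [-0.706, -0.031, 0.707, -0.031]
ft_force: [-3.0, 1.6, 10.2]
width: 0.0239
```

```bash
for i in 1 ; do python3 tq.py; done
```

```text
27.45 [0.4416 0.1576 0.2074] F [-3.   1.6 10.2] T [0.593 1.058 0.239] jt7 -0.844 q7 -1.948 yaw -85.0 0.02393949893381831
```

Emit:
drive_tool(moves="0 0 0 -4 1; 0 0 0 0 1; 0 0 0 0 1")

```text
time: 27.82
ee_pos: [0.4416, 0.1577, 0.2074]
eef_rot: [-0.707, -0.007, 0.707, -0.007]
ft_force: [-2.3, 1.8, 9.6]
width: 0.0235
```

```bash
python3 tq.py; python3 look.py pics/e4.png
```

```text
27.825 [0.4416 0.1577 0.2074] F [-2.3  1.8  9.6] T [0.681 0.891 0.371] jt7 -0.389 q7 -2.016 yaw -88.9 0.023518921881388554
27.925 [0.4416 0.1577 0.2074] [ 0.344  0.056 -0.796  1.857  0.042  1.245 -2.016] [-2.8  1.5  9.6]
proj grasp,tip [[305. 163.]
 [297. 388.]]
```

View pics/e4.png

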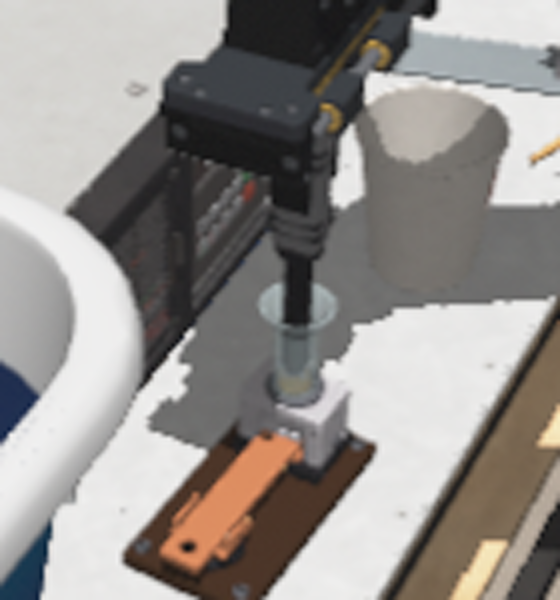

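Emit:
drive_tool(moves="0 0 0 -3 1; 0 0 0 0 1; 0 0 0 0 1")

```text
time: 28.3
ee_pos: [0.4416, 0.1577, 0.2074]
eef_rot: [-0.707, 0.012, 0.707, 0.012]
ft_force: [-2.1, 1.3, 7.3]
width: 0.0239
```

```bash
python3 tq.py
```

```text
28.3 [0.4416 0.1577 0.2074] F [-2.1  1.3  7.3] T [0.76  0.804 0.405] jt7 -0.484 q7 -2.069 yaw -91.9 0.023945561611650307
```

Emit:
drive_tool(moves="0 0 0 3 1; 0 0 0 3 1; 0 0 0 0 1; 0 0 0.003 0 1; 0 0 0.005 0 1; 0 0 0.01 0 1; 0 0 0.02 0 1; 0 0 0.025 0 1; 0 0 0.025 0 1; 0 0 0 0 1", newtons=25)

```text
time: 29.55
ee_pos: [0.4432, 0.1573, 0.2978]
eef_rot: [0.708, 0.025, -0.705, 0.025]
ft_force: [0.2, -0.8, -2.3]
width: 0.0235
```

```bash
python3 tq.py; python3 look.py pics/f1.png;  python3 - <<'E'
from h import *
s=cam("scene");crop(s,265,235,345,315,7,"pics/f2.png")
t=cam("top");crop(t,190,230,250,270,10,"pics/f3.png")
E
```

```text
29.55 [0.4432 0.1573 0.2978] F [ 0.2 -0.8 -2.3] T [0.028 0.007 0.043] jt7 0.091 q7 -1.922 yaw -86.0 0.023516057692936715
29.65 [0.4422 0.1569 0.2952] [ 0.363 -0.006 -0.785  1.72  -0.004  1.425 -1.922] [-0.3 -0.6 -0.8]
proj grasp,tip [[311.  19.]
 [301. 265.]]
```

View pics/f1.png

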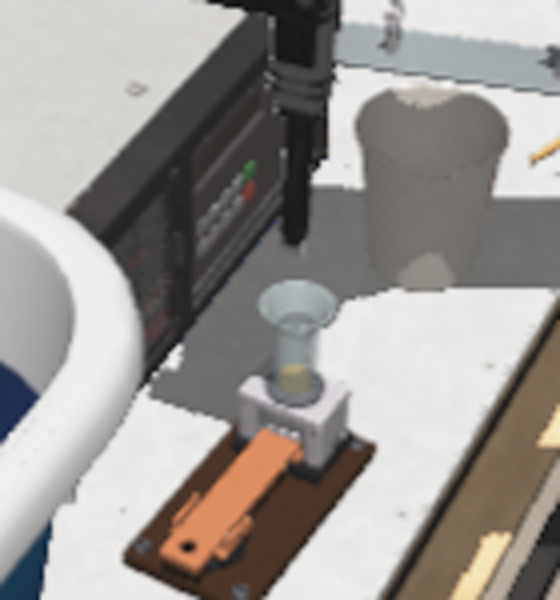

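View pics/f2.png

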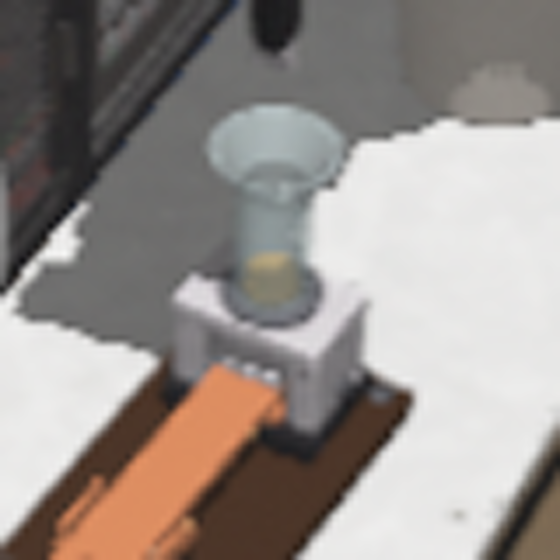

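```bash
python3 - <<'E'
from h import *
a=cv2.imread("pics/scene0.png")[270:310,280:325];b=cam("scene")["color"][270:310,280:325,::-1]
cv2.imwrite("pics/cmp.png",cv2.resize(np.hstack([a,b]),None,fx=8.8,fy=12,interpolation=cv2.INTER_CUBIC))
E
```

```text
(no output)
```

View pics/cmp.png

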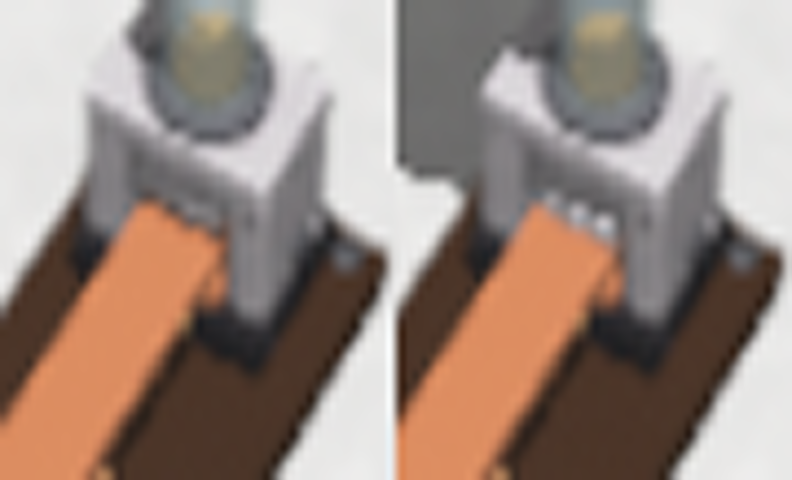

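View pics/f3.png

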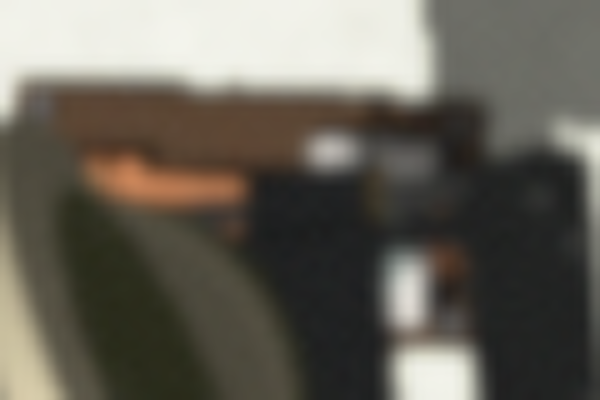

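Emit:
drive_tool(moves="0.003 -0.03 0 0 1; 0.003 -0.04 0 0 1; 0.003 -0.04 0 0 1; 0.003 -0.04 0 0 1; 0.0025 -0.034 0 0 1; 0.002 -0.02 0 0 1; 0 0 0 0 1; 0 0 0 0 1")

```text
time: 30.8
ee_pos: [0.4583, -0.0458, 0.2947]
eef_rot: [-0.706, -0.025, 0.707, -0.025]
ft_force: [-0.5, 0.8, -1.1]
width: 0.0238
```

```bash
cat > look2.py <<'E'
import sys
from h import *
s=cam("scene")
st=r.read_state();p=np.array(st["ee_pos"]);print(st["time"],np.round(p,4),np.round(st["ft_force"],1))
crop(s,270,90,420,240,4,sys.argv[1])
print("tip",(proj(s,p-[0,0,.1454])-[270,90])*4,"pot rim c",(proj(s,[.449,-.047,.108])-[270,90])*4)
E
python3 look2.py pics/g1.png
```

```text
30.85 [ 0.4584 -0.0457  0.2948] [-0.1  0.1 -2. ]
tip [[258.84808929 426.61129084]] pot rim c [[269.66360078 485.38473886]]
```

View pics/g1.png

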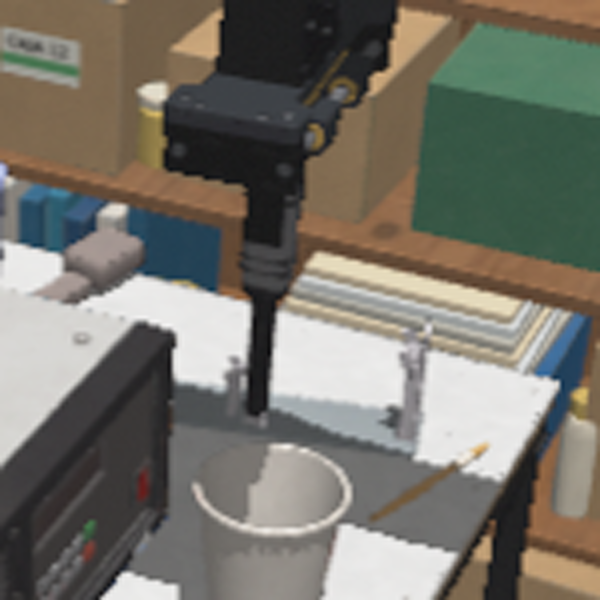

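Emit:
drive_tool(moves="0 -0.001 -0.03 0 1; 0 0 -0.04 0 1; 0 0 -0.035 0 1; 0 0 -0.02 0 1; 0 0 -0.01 0 1; 0 0 -0.005 0 1; 0 0 0 0 1; 0 0 0 0 1", newtons=8)

```text
time: 31.85
ee_pos: [0.4589, -0.0478, 0.1557]
eef_rot: [0.707, 0.025, -0.706, 0.025]
ft_force: [0.1, 0.7, -0.7]
width: 0.0239
```

```bash
python3 look2.py pics/g2.png
```

```text
31.9 [ 0.4589 -0.0478  0.1557] [-0.4 -0.  -0.6]
tip [[245.99446819 604.44861723]] pot rim c [[269.66360078 485.38473886]]
```

View pics/g2.png

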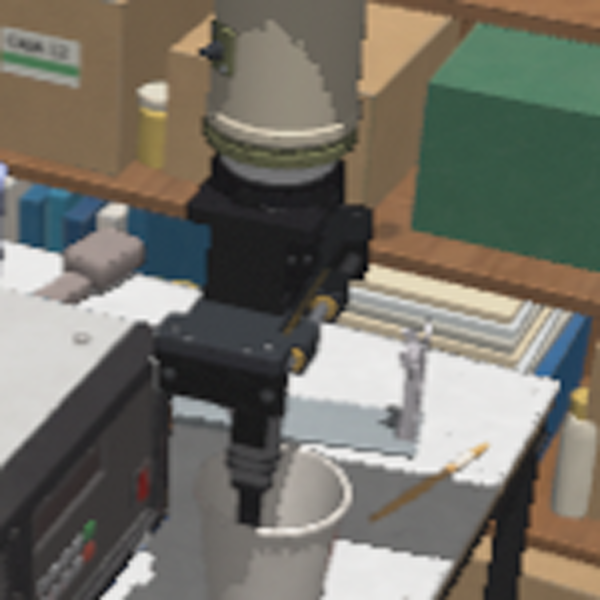

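Emit:
drive_tool(moves="0 0 -0.003 0 1; 0 0 -0.002 0 1; 0 0 0 0 1", newtons=4)

```text
time: 32.28
ee_pos: [0.4589, -0.0478, 0.1504]
eef_rot: [0.707, 0.025, -0.706, 0.025]
ft_force: [-0.1, -0.5, 3.0]
width: 0.0239
```

Emit:
drive_tool(moves="-0.008 0 -0.0002 0 1; -0.008 0 -0.0006 0 1; -0.008 0 -0.001 0 1; -0.006 0 -0.001 0 1; 0 0 0 0 1", newtons=3)

```text
time: 32.9
ee_pos: [0.428, -0.0479, 0.1472]
eef_rot: [-0.707, -0.025, 0.707, -0.025]
ft_force: [-0.7, -1.1, 0.3]
width: 0.0249
```

```bash
python3 look2.py pics/g3.png
```

```text
32.95 [ 0.4283 -0.0479  0.1472] [-0.3 -0.5 -0. ]
tip [[289.51922369 628.52543907]] pot rim c [[269.66360078 485.38473886]]
```

View pics/g3.png

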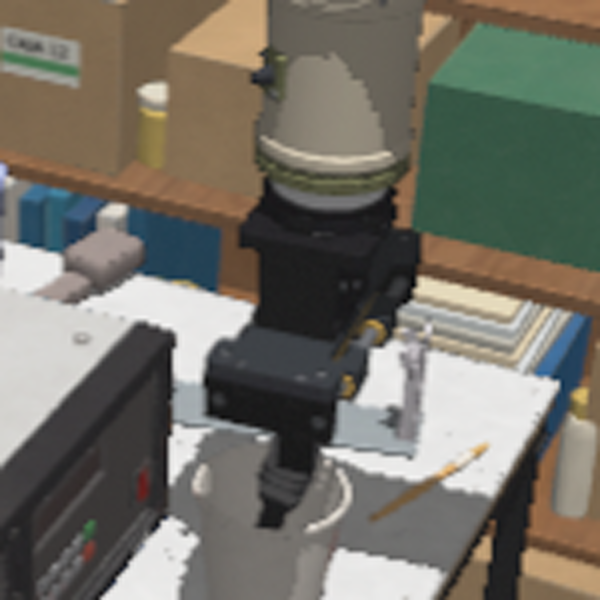

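Emit:
drive_tool(moves="-0.007 0 -0.0015 0 1; -0.007 0 -0.002 0 1; -0.005 0 -0.0015 0 1; 0 0 0 0 1")

```text
time: 33.45
ee_pos: [0.409, -0.0479, 0.142]
eef_rot: [-0.707, -0.025, 0.707, -0.025]
ft_force: [-0.7, -0.5, -0.5]
width: 0.025
```

```bash
python3 look2.py pics/g4.png
```

```text
33.5 [ 0.4092 -0.0478  0.1421] [-0.2 -0.9  0.2]
tip [[316.84746604 643.55618213]] pot rim c [[269.66360078 485.38473886]]
```

View pics/g4.png

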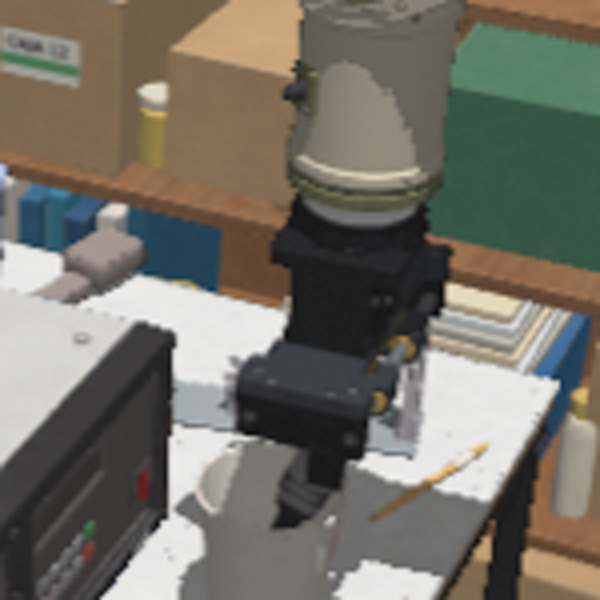

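Emit:
drive_tool(moves="0 0 0 0 0.6; 0 0 0 0 0.4; 0 0 0 0 0; 0 0 0 0 0; 0 0 0 0 0; 0 0 0 0 0; 0 0 0 0 0")

```text
time: 34.38
ee_pos: [0.4095, -0.0478, 0.1422]
eef_rot: [-0.707, -0.025, 0.707, -0.025]
ft_force: [-0.1, -0.2, -0.2]
width: 0.0838
```

```bash
python3 look2.py pics/g5.png; python3 - <<'E'
from h import *
t=cam("top");crop(t,250,200,350,280,6,"pics/g6.png")
E
```

```text
34.425 [ 0.4095 -0.0478  0.1422] [ 0.8  0.3 -0.4]
tip [[316.5053119  643.36224419]] pot rim c [[269.66360078 485.38473886]]
```

View pics/g5.png

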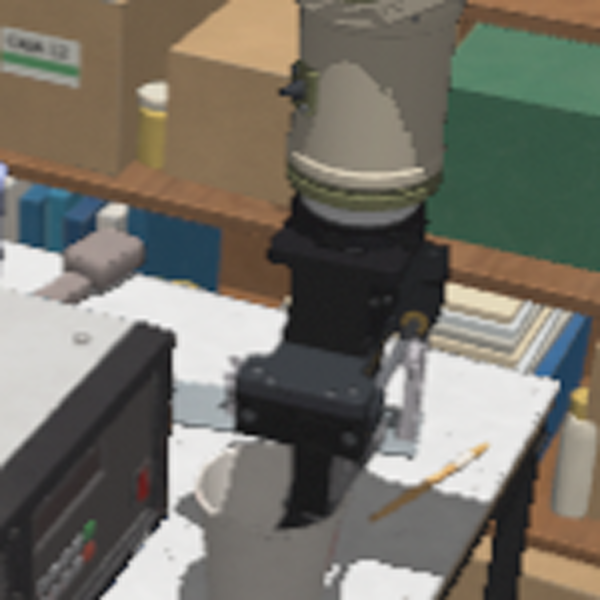

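Emit:
drive_tool(moves="0 0 0.008 0 0; 0 0 0.015 0 0; 0 0 0.02 0 0; 0 0 0.03 0 0; 0 0 0.04 0 0; 0 0 0.05 0 0; 0 0 0.03 0 0; 0 0 0 0 0; 0 0 0 0 0")

```text
time: 35.6
ee_pos: [0.4092, -0.0478, 0.335]
eef_rot: [-0.707, -0.025, 0.707, -0.025]
ft_force: [-0.3, 0.0, -0.6]
width: 0.0873
```

```bash
python3 look2.py pics/g7.png; python3 - <<'E'
from h import *
t=cam("top");crop(t,130,140,420,290,2.7,"pics/g8.png")
E
```

```text
35.65 [ 0.4091 -0.0478  0.3346] [-0.   0.2 -0.4]
tip [[342.51871543 390.079779  ]] pot rim c [[269.66360078 485.38473886]]
```

View pics/g7.png

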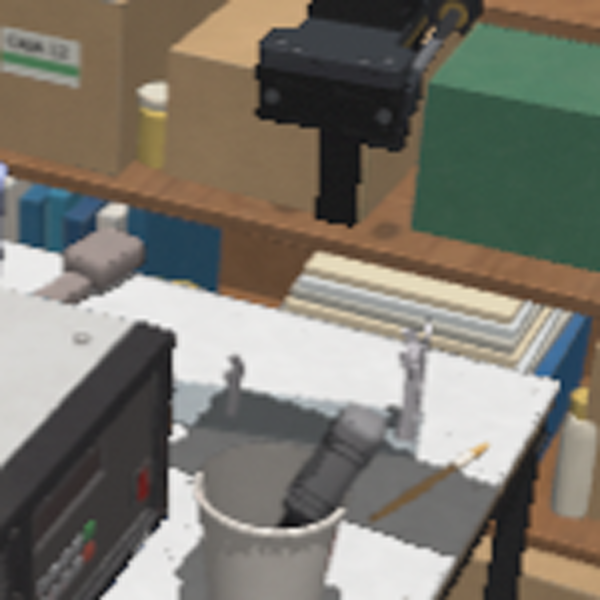

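View pics/g8.png

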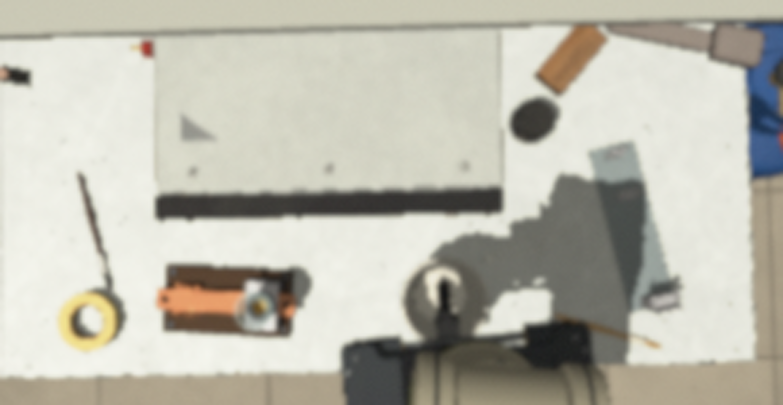

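```bash
python3 - <<'E'
from h import *
a=cv2.imread("pics/top0.png")[240:266,212:242];b=cam("top")["color"][240:266,212:242,::-1]
cv2.imwrite("pics/cmp2.png",cv2.resize(np.hstack([a,b]),None,fx=13,fy=13,interpolation=cv2.INTER_CUBIC))
E
```

```text
(no output)
```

View pics/cmp2.png

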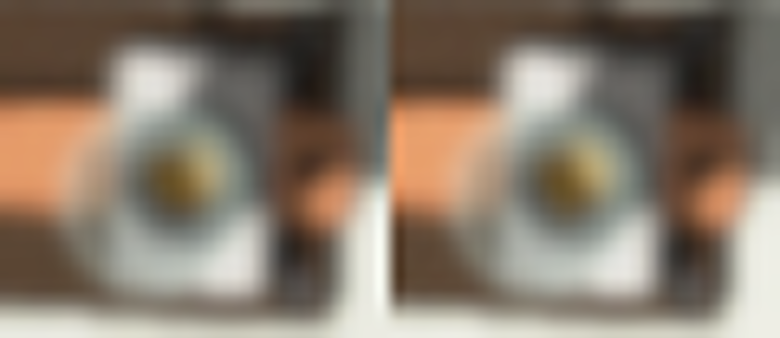

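```bash
python3 - <<'E'
from bench import ticket
print(ticket.close_job())
E
```

```text
the job is handed in; nothing more can be done
None
```

I tightened the clamp, left the driver standing blade down in the cup, and handed the job in at about 36 s of the 69 s allowed.

- **Lifting the driver:** I lifted it off the rest and tipped it upright in a light grip, with quick vertical moves and then by touching the blade to the bench. During that it slid about 10 mm in the grip.
- **Guard and slot:** I stood it in the guard, let go, and took hold again half a turn round. Turning clockwise under about 6 N, the blade dropped 5 mm into the slot and stayed at that height while turning.
- **Tightening:** Torque read about 0.03–0.14 N m while turning, then climbed to 0.24, 0.37 and 0.40 N m, which I took as the stop. I backed off 6° within the slot's play before lifting out.
- **Cup:** I lowered the blade to the cup's floor, leaned the driver gently towards the rim, then released it and lifted clear.

**Last checks:**
- The pictures show the pad down on the link and the link where it lay.
- The driver is in the cup leaning on the rim, and the cup, brush, wood block and scoop look unmoved.
- The gripper is clear and touching nothing.

**Less certain:** I turned about 170–178° before the torque rose. At most about 165° was expected (149° of screw travel plus slot play), so I put the excess down to give in the grip. The pictures are too coarse to show the slot's angle, so the stop is judged from torque alone. The last 3° of turn added only 0.03 N m, so the grip may have been starting to slip there.

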